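# Make up two table caddies from the seasoning stock

## Robot

A 6-joint arm with a two-finger parallel gripper is mounted at the origin on a cart in front of the work surface, level with it; the furniture and walls round the work are solid. World frame = base frame: x ahead of the robot, y to its left, z up, the work surface at z = 0. Lengths are in m, angles in rad, forces in N, time in s.
With the tool pointing down it reaches from about 0.35 to 0.725 m from the base axis. Payload 6 kg.
Tool frame: the origin (TCP) lies on the centre line of the jaws, within the pads' length; the fingertips stand 19 mm ahead of it and the grasp point (between the pads) is the TCP (ctrl.nose_length is the distance from the TCP to the fingertips, in m); z points along the fingers, y is the line along which they close (so a half turn about z gives the same grasp; the last joint's range is limited). The gripper opens to 85 mm and grips with 20 to 120 N. Pads are 22 mm wide; open, the fingers measure 114 mm over their backs; the gripper's body (76 mm by 85 mm) begins 54 mm behind the grasp point. The pads swing forward as they close: fully open they stand 13 mm farther back than shut.
Start: joints at [1.558, 0.04, 0.085, 0, -1.615, -0.334], TCP at [0.204, 0.564, 0.229] pointing down, gripper open.
Joint ranges: [-2.56, 2.56], [-1.29, 2.01], [-1.08, 1.49], [-3.29, 1.98], [-2.81, -0.18], [-2.99, 2.99]. Speed limits (rad/s): [2.57, 2.57, 3.01, 3.14, 3.14, 3.14].

## Interface

Orientations are given as a unit quaternion [w, x, y, z].
In Python, from station import sensors, read_camera, close_job, ctrl gives the robot as it stands.
- The arm moves only by the tool drive_tool, never from a script. Its argument "deltas" is a list that holds one entry, the list of rows, each a list of 4 numbers: the shift along the tool's x, y, z scaled (see below), then the turn about the tool's z scaled (see below). A call has 1 to 20 rows; each row shifts and turns the commanded pose from where the row before left it, along the tool's axes as they then stand; what a row does not reach is not made up. The controller multiplies each number of a shift by 25 mm and each number of a turn by 6 degrees. A row lasts 1/12 s, in which the tool goes at most 41.7 mm and 7.16 degrees, less where a joint would pass 70% of its speed; a pose out of reach is approached as far as the arm can. A call with a number of a shift or a turn outside -1 to 1 is refused whole. A call with a gripper value outside its range is refused whole. "hand" is the opening, from -1 (shut) to 1 (fully open), so that 0 is half open, set as the call begins (left out, the last holds). The fingers move at their own pace and stop on an object; "squeeze" is the grip in N (left out, the last holds). Time passes only in rows, so rows that do not move let the fingers close. It gives the time, the measured TCP pose, the force, the opening and the grip force at its end, in the units of the state.
- sensors.get_state(): the state, without advancing time (a new reading comes with each control period).
- read_camera(name): name is "scene" or "top" or "wrist"; returns a dict with "color" (400x640x3 uint8, red, green, blue), "intrinsics" (3x3 intrinsics, pixels), "R" (3x3) and "t" (3): a world point X has camera coordinates R X + t; the wrist camera has in their place "T_tool_cam" (4x4, takes a point from camera to tool coordinates, whose origin is the TCP and whose axes are the flange's). Camera axes: x right, y down, z forward; pixel columns grow to the right and rows downward; lengths in m; the calibration is good to about 2 mm. The wrist camera is an equidistant fisheye: a pixel r from the principal point sees the ray r / f radians off the axis. A picture is of the moment at which its call begins: read the wrist's pose just before it. There is no depth.
- close_job(): hands the job in; it is judged then, once.
The state is a dict: "time_s": time; "q": joint angles; "qvel": joint speeds; "joint_efforts": joint torques, N m; "tcp_pos": TCP position; "eef_rot": TCP orientation; "force": force on the tool from outside, world axes, zero at the start; "wrist_torque": the same for the moment, N m; "grip_width": opening from 0.0 (shut) to 1.0 (fully open); "grasp_force": force on a finger pad.
Only numpy, scipy, OpenCV 4.12 (cv2) and the standard library are available. Lean on these libraries where they do the work, as an engineer would, in place of code of your own. Each camera call takes 0.05 s, during which the arm holds its last target. There are 200 camera calls.

## Task

Make up the two table caddies from the stock at the front of the worktop: the three-well caddy gets the toothpick cup in its large middle well and the tall steel shaker and the black-capped spice jar in its two outer wells, either way round; the two-well caddy gets the short steel shaker and the dome-capped salt shaker, one to a well. Stand each one fully down in its well, and keep them all upright the whole time so that nothing spills. Leave the shot glass, the timer and the mug where they are.

Things in the scene. Friction and masses are not known exactly. Their poses are not given: they have to be found in the camera images.
- tall_shaker_mid (a point): Taller of the two steel seasoning shakers: a plain grey upright cylinder, 47 mm diameter, 100 mm high, loose. The point is its centre, half-way up; z is up.
- short_shaker_mid (a point): Shorter of the two steel seasoning shakers: the same plain grey cylinder, 47 mm diameter, but 82 mm high, loose. The point is its centre, half-way up; z is up.
- spice_jar_mid (a point): Spice jar with a black cap and a dark blue label: upright cylinder, 41 mm diameter, 105 mm high with cap, loose; the one in the stock (a like jar in the back right corner is fixed and not meant). The point is its centre, half-way up; z is up.
- salt_shaker_mid (a point): Salt shaker, whitish glass with a holed grey dome cap: round, 44 mm diameter at most in its lower 70 mm, cap 34 mm, 90 mm high, loose; the one in the stock (a like one in the back right corner is fixed and not meant). The point is its centre, half-way up; z is up.
- toothpick_cup_mid (a point): Low pale wooden toothpick cup, empty and open at the top: 52 mm diameter at the rim, slightly narrower at the foot, 53 mm high, wall about 4 mm, loose. The point is its centre, half-way up; z is up.
- caddy3: The long caddy, with three round wells in a row. Wooden, does not move; 232 mm long (y axis), 88 mm wide (x axis), rim 34 mm above the worktop, a wire loop standing out 24 mm at each end. Wells about 20 mm deep, their floors 13 mm above the worktop. Origin: centre of the underside. Middle well 72 mm diameter, over the origin; outer wells 64 mm, centred at y = +76 and -76 mm in its frame.
- caddy2: The short caddy, with two round wells in a row. Wooden, does not move; 152 mm long (y axis), 88 mm wide (x axis), rim 34 mm above the worktop, a wire loop standing out 24 mm at each end. Wells about 20 mm deep, their floors 13 mm above the worktop. Origin: centre of the underside. Wells 64 mm diameter, centred at y = +36 and -36 mm in its frame.
- shot_glass_mid (a point): Clear shot glass standing upside down among the stock: 51 mm diameter, 59 mm high. In neither kit: it stays where it is. The point is its centre, half-way up.
- timer: Bystander: square white kitchen timer with a teal dial, 51 x 57 x 56 mm, standing behind the caddies. Origin: centre of its underside.
- mug: Bystander: black mug, 80 mm diameter, 95 mm high, handle reaching to 116 mm overall, standing behind the caddies. Origin: centre of its underside.
Things that resemble listed ones, but are neither listed nor needed, are in the scene too. What is shaped like the part that bears short_shaker_mid but purple or red is not meant.

How it is judged:
At the end, for the whole second after the job is handed in: Long caddy: toothpick cup in the middle well, tall shaker and spice jar in the outer wells. Short caddy: short shaker and salt shaker, one to a well. Each within 13 mm of its well's axis in the caddy's x and y, foot within 4 mm of the well floor, upright within 0.15 rad, at rest (x of toothpick_cup_mid in the frame of caddy3 between -0.013 and 0.013 m and y of toothpick_cup_mid in the frame of caddy3 between -0.013 and 0.013 m and z of toothpick_cup_mid in the frame of caddy3 between 0.0355 and 0.0435 m and angle between toothpick_cup_mid's own z axis and vertical below 0.15 rad and (((x of tall_shaker_mid in the frame of caddy3 between -0.013 and 0.013 m and y of tall_shaker_mid in the frame of caddy3 between 0.063 and 0.089 m and z of tall_shaker_mid in the frame of caddy3 between 0.059 and 0.067 m and angle between tall_shaker_mid's own z axis and vertical below 0.15 rad) and (x of spice_jar_mid in the frame of caddy3 between -0.013 and 0.013 m and y of spice_jar_mid in the frame of caddy3 between -0.089 and -0.063 m and z of spice_jar_mid in the frame of caddy3 between 0.0615 and 0.0695 m and angle between spice_jar_mid's own z axis and vertical below 0.15 rad)) or ((x of tall_shaker_mid in the frame of caddy3 between -0.013 and 0.013 m and y of tall_shaker_mid in the frame of caddy3 between -0.089 and -0.063 m and z of tall_shaker_mid in the frame of caddy3 between 0.059 and 0.067 m and angle between tall_shaker_mid's own z axis and vertical below 0.15 rad) and (x of spice_jar_mid in the frame of caddy3 between -0.013 and 0.013 m and y of spice_jar_mid in the frame of caddy3 between 0.063 and 0.089 m and z of spice_jar_mid in the frame of caddy3 between 0.0615 and 0.0695 m and angle between spice_jar_mid's own z axis and vertical below 0.15 rad))) and (((x of short_shaker_mid in the frame of caddy2 between -0.013 and 0.013 m and y of short_shaker_mid in the frame of caddy2 between 0.023 and 0.049 m and z of short_shaker_mid in the frame of caddy2 between 0.05 and 0.058 m and angle between short_shaker_mid's own z axis and vertical below 0.15 rad) and (x of salt_shaker_mid in the frame of caddy2 between -0.013 and 0.013 m and y of salt_shaker_mid in the frame of caddy2 between -0.049 and -0.023 m and z of salt_shaker_mid in the frame of caddy2 between 0.054 and 0.062 m and angle between salt_shaker_mid's own z axis and vertical below 0.15 rad)) or ((x of short_shaker_mid in the frame of caddy2 between -0.013 and 0.013 m and y of short_shaker_mid in the frame of caddy2 between -0.049 and -0.023 m and z of short_shaker_mid in the frame of caddy2 between 0.05 and 0.058 m and angle between short_shaker_mid's own z axis and vertical below 0.15 rad) and (x of salt_shaker_mid in the frame of caddy2 between -0.013 and 0.013 m and y of salt_shaker_mid in the frame of caddy2 between 0.023 and 0.049 m and z of salt_shaker_mid in the frame of caddy2 between 0.054 and 0.062 m and angle between salt_shaker_mid's own z axis and vertical below 0.15 rad))) and linear speed of each of tall_shaker, short_shaker, spice_jar, salt_shaker, toothpick_cup below 0.02 m/s); the robot touches nothing.
It fails at once if a shaker, the spice jar or the cup is tipped by more than 0.5 rad (angle between any of tall_shaker_mid, short_shaker_mid, spice_jar_mid, salt_shaker_mid, toothpick_cup_mid's own z axis and vertical above 0.5 rad).
It fails at once if the shot glass, the timer or the mug is moved by more than 20 mm (distance of any of shot_glass_mid, timer, mug from where it was at the start of the episode above 0.02 m).
It also fails if it takes over 112 s, if anything falls off the work surface, if the arm or the gripper's body presses on something with over 40 N, if the wrist force passes 120 N, or if a joint passes its speed limit or range.

## Working session

There is one attempt and no reset: what is moved stays moved. The work goes in short steps, Python scripts to look and compute and a tool call to move; the robot and the scene stay as the last step left them, time stands still between calls to the robot, and variables do not carry over. Pictures are saved under pics/ and viewed, at most 15 in all, crops included, and the job is handed in when it is done.

Besides the shell and the picture viewer there is one more tool, called after "Emit:" by a JSON object that holds its "op" and its "data", one argument or row to a line. drive_tool: Moves the arm, as the interface text tells. Shifts and turns lie within -1 to 1; 1 stands for 25 mm of shift or 6 degrees of turn. Its arguments: {"type":"object","properties":{"deltas":{"type":"array","items":{"type":"array","items":{"type":"array","items":{"type":"number","minimum":-1,"maximum":1}}}},"hand":{"type":"number"},"squeeze":{"type":"number"}},"required":["deltas"]}

```bash
mkdir -p pics; cat > h.py <<'E'
import numpy as np, cv2, json
from station import sensors, read_camera, close_job, ctrl
def grab(n):
    c=read_camera(n); np.savez(f'{n}.npz',**{k:np.array(v) for k,v in c.items()}); return c
def pix2plane(c,u,v,z):
    K=np.array(c['intrinsics']);R=np.array(c['R']);t=np.array(c['t'])
    d=R.T@np.linalg.solve(K,[u,v,1.]);o=-R.T@t
    return o+d*(z-o[2])/d[2]
def proj(c,X):
    p=np.array(c['R'])@np.array(X)+np.array(c['t']);p=np.array(c['intrinsics'])@p;return p[:2]/p[2]
E
python3 - <<'E'
from h import *
for n in('scene','top'):
    c=grab(n);cv2.imwrite(f'pics/{n}.png',cv2.resize(c['color'][:,:,::-1],(800,500)))
    R=np.array(c['R']);print(n,-R.T@np.array(c['t']),R[2],c['intrinsics'])
s=sensors.get_state();print(s)
E
```

```text
scene [ 0.02184443 -0.70280755  0.61654217] [ 0.5134976   0.67367424 -0.53149152] [[363.2426315    0.         319.49020191]
 [  0.         363.2426315  204.73320548]
 [  0.           0.           1.        ]]
top [ 0.40735322 -0.01263063  1.02245096] [ 0.15554255  0.01475836 -0.98771894] [[372.49517844   0.         316.55339984]
 [  0.         372.49517844 196.20051801]
 [  0.           0.           1.        ]]
{'time_s': 0.1, 'q': array([ 1.55770234e+00,  4.07413116e-02,  8.39030576e-02, -4.04010718e-04,
       -1.61550692e+00, -3.33710602e-01]), 'qvel': array([-0.00122034, -0.0024349 ,  0.00029749, -0.00034949, -0.00067209,
       -0.00172566]), 'joint_efforts': array([-4.37777591e-03, -3.69344795e+01,  3.48283374e+01,  6.95200056e+00,
       -4.46229518e-03, -8.70586376e-06]), 'tcp_pos': array([0.20376149, 0.5640172 , 0.22788129]), 'eef_rot': array([ 7.96708801e-04,  9.85004671e-01, -1.72525817e-01, -7.56071337e-05]), 'force': array([-0.27506949,  0.34585664, -0.34430645]), 'wrist_torque': array([-0.03522316,  0.0552383 , -0.02395694]), 'grasp_force': 0.0, 'grip_width': 1.003353409450382}
```

View pics/scene.png

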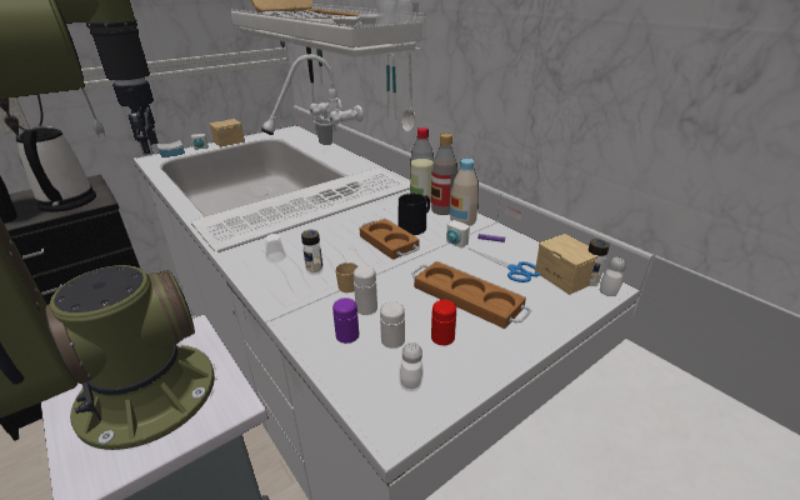

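View pics/top.png

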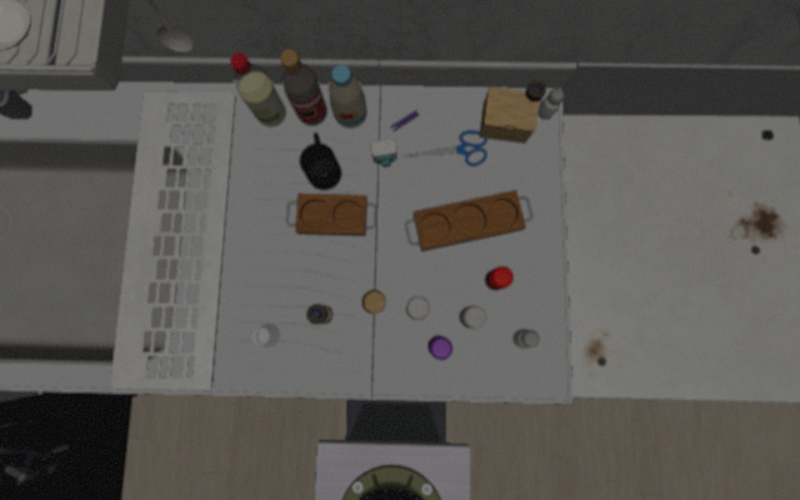

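The scene view shows shot glass (275,247), spice jar (312,250), cup (347,277), tall grey shaker (365,288), short grey shaker (392,325) and salt (411,365). The purple (346,320) and red (444,322) decoys are not meant, nor are the jar and salt at back right (598,260 / 613,276). In the top view, caddy2 is at (332,214) and caddy3 at (470,220). Next I'll enlarge the crops.

```bash
python3 - <<'E'
from h import *
t=np.load('top.npz')['color'][:,:,::-1];s=np.load('scene.npz')['color'][:,:,::-1]
f=lambda im:cv2.convertScaleAbs(im,alpha=1.6)
# top crop x195-445,y215-290 (x3.2) ; x225-435,y145-205 (x3.8)
a=cv2.resize(f(t[215:290,195:445]),(800,240),interpolation=cv2.INTER_CUBIC)
b=cv2.resize(f(t[145:205,225:435]),(798,228),interpolation=cv2.INTER_CUBIC)
b=cv2.copyMakeBorder(b,0,0,0,2,0)
cv2.imwrite('pics/topc.png',np.vstack([a,b]))
cv2.imwrite('pics/scenec.png',cv2.resize(s[165:315,200:400],(800,600),interpolation=cv2.INTER_CUBIC))
E
```

```text
(no output)
```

View pics/topc.png

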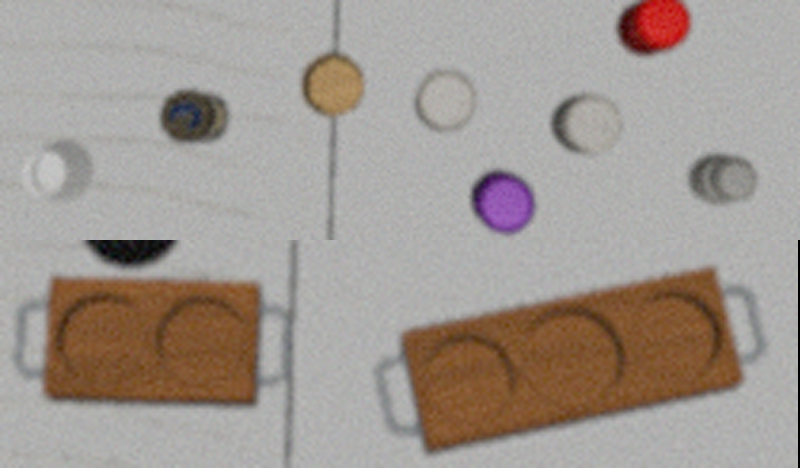

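View pics/scenec.png

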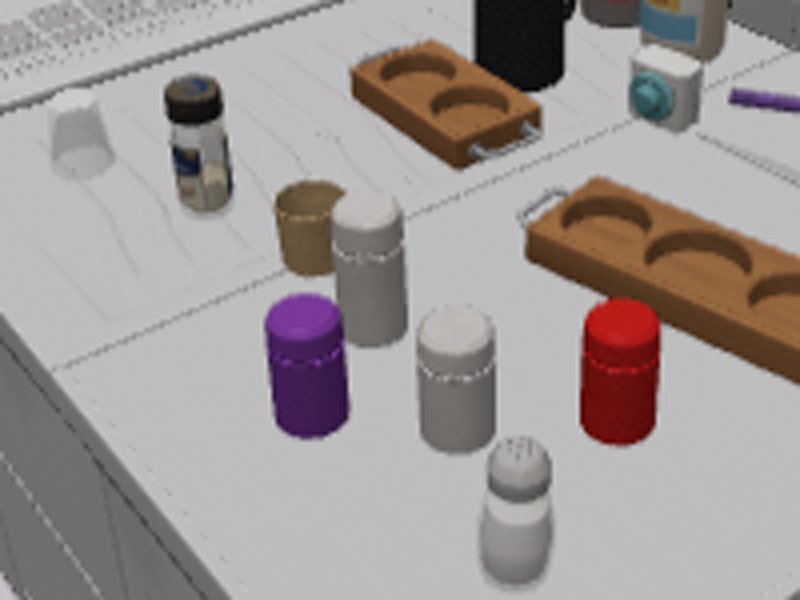

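The top crop shows jar cap (187,114), cup (334,86), tall (446,99), short (590,123) and salt cap (738,179), with caddy corners in the lower strip. The scene crop confirms the two plain grey shakers at (370,270) and (456,380). The first stands farther away yet looks longer, so it should be the tall one. I'll check that by overlaying models.

```bash
cat > m.py <<'E'
from h import *
T=dict(np.load('top.npz'));S=dict(np.load('scene.npz'))
A=lambda u,v:(u/3.2+195,v/3.2+215)
B=lambda u,v:(u/3.8+225,(v-240)/3.8+145)
ob={'jar':((187,114),.105,.0205),'cup':((334,86),.053,.026),'tall':((446,99),.1,.0235),'short':((590,123),.082,.0235),'salt':((738,179),.085,.022),'glass':((46,172),.059,.0255)}
P={k:pix2plane(T,*A(*p),z) for k,(p,z,r) in ob.items()}
C={}
for n,L,cs in(('caddy2',.152,[(52,277),(260,284),(254,401),(46,394)]),('caddy3',.232,[(402,332),(714,268),(743,381),(430,448)])):
    q=np.array([pix2plane(T,*B(*p),.034) for p in cs]);c=q.mean(0)
    d=(q[0]+q[3]-q[1]-q[2])/2;C[n]=(c[0],c[1],np.arctan2(-d[0],d[1]));print(n,c.round(4),'yaw',np.degrees(C[n][2]).round(2),'len',np.linalg.norm(d).round(4),'wid',np.linalg.norm(q[0]+q[1]-q[2]-q[3])/2)
E
cat > ov.py <<'E'
from m import *
def draw(cam,im,f):
    def poly(X,col): cv2.polylines(im,[np.int32([np.array(f(*proj(cam,x)))*8 for x in X])],False,col,1,cv2.LINE_AA,3)
    a=np.linspace(0,2*np.pi,40)
    for k,(p,z,r) in ob.items():
        for h in(0,z): poly([(P[k][0]+r*np.cos(t),P[k][1]+r*np.sin(t),h) for t in a],(0,0,255) if h else (255,0,0))
    for n,L,ws in(('caddy2',.152,((.036,.032),(-.036,.032))),('caddy3',.232,((0,.036),(.076,.032),(-.076,.032)))):
        x,y,w=C[n];R=np.array([[np.cos(w),-np.sin(w)],[np.sin(w),np.cos(w)]])
        g=lambda u,v,h:(*(R@[u,v]+[x,y]),h)
        for h in(0,.034): poly([g(s*.044,t*L/2,h) for s,t in((1,1),(1,-1),(-1,-1),(-1,1),(1,1))],(0,255,0))
        for o,r in ws: poly([g(r*np.cos(t),o+r*np.sin(t),.034) for t in a],(255,255,0))
t=T['color'][:,:,::-1][135:295,195:445];s=S['color'][:,:,::-1][165:315,200:440]
t=cv2.convertScaleAbs(cv2.resize(t,None,fx=3.2,fy=3.2,interpolation=2),alpha=1.6)
s=cv2.resize(s,None,fx=3.3,fy=3.3,interpolation=2)
draw(T,t,lambda u,v:((u-195)*3.2,(v-135)*3.2));draw(S,s,lambda u,v:((u-200)*3.3,(v-165)*3.3))
cv2.imwrite('pics/ovt.png',t);cv2.imwrite('pics/ovs.png',s)
for k in P:print(k,P[k].round(4))
E
python3 ov.py
```

```text
caddy2 [0.6298 0.1432 0.034 ] yaw -0.92 len 0.1494 wid 0.08572708693715186
caddy3 [ 0.6221 -0.1566  0.034 ] yaw 13.11 len 0.2281 wid 0.08523862191290507
jar [0.4143 0.1524 0.105 ]
cup [0.4396 0.0438 0.053 ]
tall [ 0.4299 -0.0452  0.1   ]
short [ 0.4142 -0.1581  0.082 ]
salt [ 0.3739 -0.271   0.085 ]
glass [0.3667 0.271  0.059 ]
```

View pics/ovt.png

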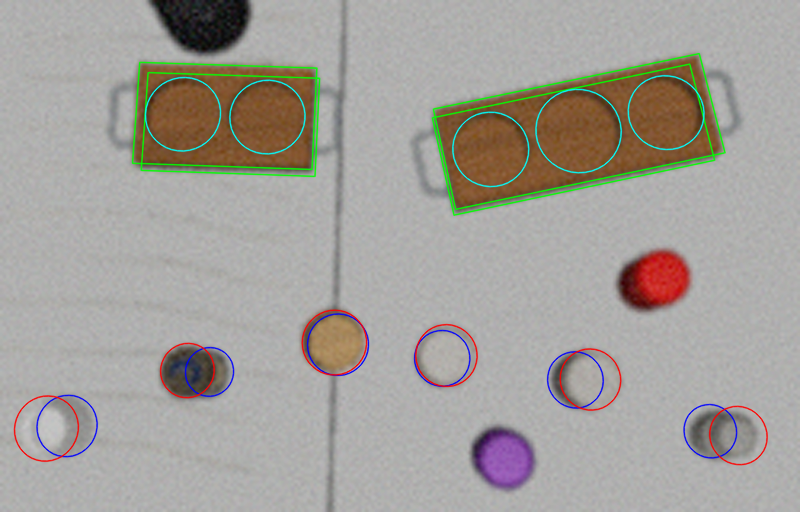

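View pics/ovs.png

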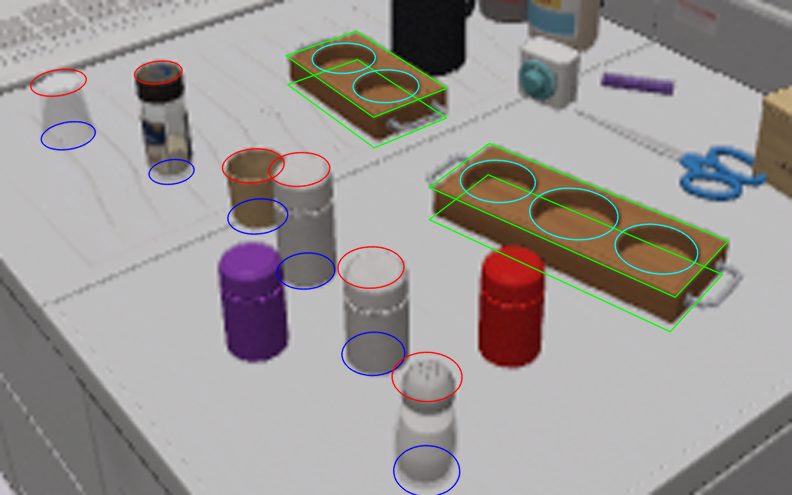

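The overlays match: the first grey shaker fits 100 mm and the second fits 82 mm, so the identification holds, and the caddy wells line up in both views. I'll turn the tool first so that its axes line up with the world axes.

Emit:
{"op": "drive_tool", "data": {
  "deltas": [
    [[0, 0, 0, 1], [0, 0, 0, 1], [0, 0, 0, 1], [0, 0, 0, 1], [0, 0, 0, 1], [0, 0, 0, 1], [0, 0, 0, 1], [0, 0, 0, 1], [0, 0, 0, 1], [0, 0, 0, 1], [0, 0, 0, 1], [0, 0, 0, 0.69], [0, 0, 0, 0]]
  ],
  "hand": 1,
  "squeeze": 30
}}

```text
time_s: 1.18
tcp_pos: [0.2038, 0.5641, 0.2282]
eef_rot: [-0.0, -0.706, 0.708, -0.0]
force: [0.1, -0.3, -0.5]
grip_width: 0.999
grasp_force: 0.0
```

```bash
cat > go.py <<'E'
import sys
from m import *
s=sensors.get_state();q=s['eef_rot']
from scipy.spatial.transform import Rotation as Ro
R=Ro.from_quat([*q[1:],q[0]]).as_matrix()
def well(n,o):
    x,y,w=C[n];return (x-o*np.sin(w),y+o*np.cos(w))
D={**{k:v[:2] for k,v in P.items()},'c3m':well('caddy3',0),'c3+':well('caddy3',.076),'c3-':well('caddy3',-.076),'c2+':well('caddy2',.036),'c2-':well('caddy2',-.036)}
print('t',s['time_s'],'tcp',s['tcp_pos'].round(4),'heading',np.degrees(np.arctan2(R[1,0],R[0,0])).round(2),'tilt',R[2,2].round(4))
for a in sys.argv[1:]:
    d=np.array([*D[a],s['tcp_pos'][2]])-s['tcp_pos'];print(a,np.round(D[a],4),'units',(R.T@d/.025).round(2))
E
python3 go.py cup tall jar short salt c3m c3+ c3- c2+ c2-
```

```text
caddy2 [0.6298 0.1432 0.034 ] yaw -0.92 len 0.1494 wid 0.08572708693715186
caddy3 [ 0.6221 -0.1566  0.034 ] yaw 13.11 len 0.2281 wid 0.08523862191290507
t 1.1833 tcp [0.2038 0.5641 0.2282] heading -90.15 tilt -1.0
cup [0.4396 0.0438] units [ 2.079e+01 -9.490e+00  2.000e-02]
tall [ 0.4299 -0.0452] units [ 2.435e+01 -9.110e+00  2.000e-02]
jar [0.4143 0.1524] units [ 1.645e+01 -8.460e+00  1.000e-02]
short [ 0.4142 -0.1581] units [28.86 -8.49  0.03]
salt [ 0.3739 -0.271 ] units [ 3.339e+01 -6.890e+00  3.000e-02]
c3m [ 0.6221 -0.1566] units [ 28.78 -16.81   0.03]
c3+ [ 0.6049 -0.0825] units [ 2.582e+01 -1.611e+01  2.000e-02]
c3- [ 0.6393 -0.2306] units [ 3.174e+01 -1.751e+01  3.000e-02]
c2+ [0.6304 0.1792] units [ 1.535e+01 -1.711e+01  1.000e-02]
c2- [0.6293 0.1072] units [ 1.823e+01 -1.707e+01  1.000e-02]
```

Emit:
{"op": "drive_tool", "data": {
  "deltas": [
    [[1, -0.5, 0, 0], [1, -0.5, 0, 0], [1, -0.5, 0, 0], [1, -0.5, 0, 0], [1, -0.5, 0, 0], [1, -0.5, 0, 0], [1, -0.5, 0, 0], [1, -0.5, 0, 0], [1, -0.5, 0, 0], [1, -0.5, 0, 0], [1, -0.5, 0, 0], [1, -0.5, 0, 0], [1, -0.5, 0, 0], [1, -0.5, 0, 0], [1, -0.5, 0, 0], [1, -0.5, 0, 0], [1, -0.5, 0, 0], [1, -0.5, 0, 0], [1, -0.5, 0, 0], [1, 0, 0, 0]]
  ]
}}

```text
time_s: 2.85
tcp_pos: [0.4421, 0.0628, 0.228]
eef_rot: [0.001, 0.708, -0.706, -0.0]
force: [0.2, 0.8, -0.7]
grip_width: 1.003
grasp_force: 0.0
```

Emit:
{"op": "drive_tool", "data": {
  "deltas": [
    [[0.79, 0, 0, 0], [0, 0, 0, 0], [0, 0, 0, 0]]
  ]
}}

```text
time_s: 3.1
tcp_pos: [0.4413, 0.0437, 0.2287]
eef_rot: [-0.0, -0.707, 0.707, 0.0]
force: [0.5, -0.3, 0.2]
grip_width: 0.999
grasp_force: 0.0
```

```bash
python3 go.py cup|tail -2; python3 - <<'E'
from m import *
s=sensors.get_state();c=grab('wrist');print(c['T_tool_cam'],c['intrinsics'])
from scipy.spatial.transform import Rotation as Ro
q=s['eef_rot'];M=np.eye(4);M[:3,:3]=Ro.from_quat([*q[1:],q[0]]).as_matrix();M[:3,3]=s['tcp_pos']
W=np.linalg.inv(M@np.array(c['T_tool_cam']));K=np.array(c['intrinsics'])
im=c['color'][:,:,::-1].copy();im=cv2.resize(im,(800,500))
def pr(X):
    p=W[:3,:3]@X+W[:3,3];th=np.arctan2(np.hypot(*p[:2]),p[2]);d=p[:2]/np.hypot(*p[:2])*th
    return (K[:2,:2]@d+K[:2,2])*1.25
a=np.linspace(0,2*np.pi,40)
for k,(p,z,r) in ob.items():
    for h in(0,z): cv2.polylines(im,[np.int32([pr(np.array([P[k][0]+r*np.cos(t),P[k][1]+r*np.sin(t),h]))*8 for t in a])],False,(0,0,255) if h else(255,0,0),1,cv2.LINE_AA,3)
cv2.imwrite('pics/w1.png',im)
E
```

```text
t 3.1 tcp [0.4413 0.0437 0.2287] heading -90.01 tilt -1.0
cup [0.4396 0.0438] units [-0.    0.07  0.  ]
caddy2 [0.6298 0.1432 0.034 ] yaw -0.92 len 0.1494 wid 0.08572708693715186
caddy3 [ 0.6221 -0.1566  0.034 ] yaw 13.11 len 0.2281 wid 0.08523862191290507
[[-2.36777534e-04 -9.48280398e-01 -3.17433821e-01  8.10970718e-02]
 [ 9.99999915e-01 -3.31880451e-04  2.45525858e-04  6.89480854e-04]
 [-3.38177438e-04 -3.17433736e-01  9.48280396e-01 -1.44376689e-01]
 [ 0.00000000e+00  0.00000000e+00  0.00000000e+00  1.00000000e+00]] [[309.70691629   0.         316.73515437]
 [  0.         309.70691629 199.12789584]
 [  0.           0.           1.        ]]
```

View pics/w1.png

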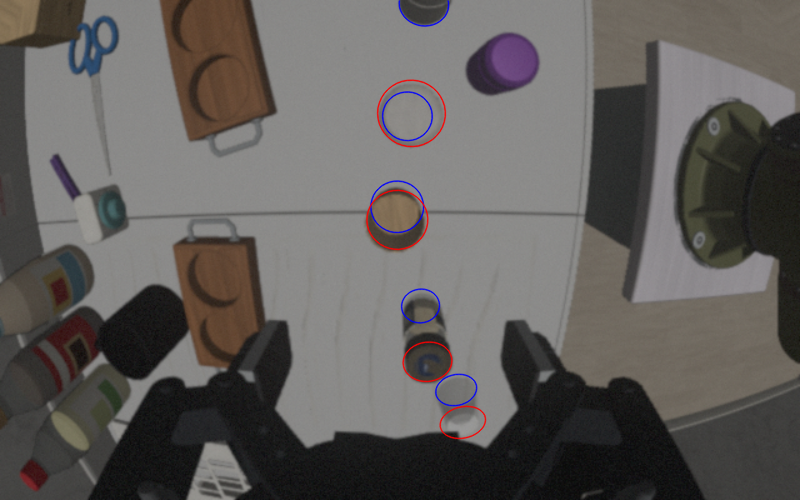

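The wrist view agrees with the models to about 2 mm: cup (397,215), tall shaker (411,113), jar (425,340). I'll grasp the cup.

Emit:
{"op": "drive_tool", "data": {
  "deltas": [
    [[0, 0.07, 1, 0], [0, 0, 1, 0], [0, 0, 1, 0], [0, 0, 1, 0], [0, 0, 1, 0], [0, 0, 1, 0], [0, 0, 0.7, 0], [0, 0, 0.65, 0], [0, 0, 0, 0], [0, 0, 0, 0]]
  ]
}}

```text
time_s: 3.98
tcp_pos: [0.4391, 0.0448, 0.0447]
eef_rot: [0.001, 0.708, -0.706, -0.0]
force: [0.7, -0.3, 1.2]
grip_width: 0.993
grasp_force: 0.0
```

Emit:
{"op": "drive_tool", "data": {
  "deltas": [
    [[0, 0, 0, 0], [0, 0, 0, 0], [0, 0, 0, 0], [0, 0, 0, 0], [0, 0, 0, 0], [0, 0, 0, 0], [0, 0, 0, 0], [0, 0, 0, 0], [0, 0, 0, 0], [0, 0, 0, 0]]
  ],
  "hand": -1,
  "squeeze": 30
}}

```text
time_s: 4.82
tcp_pos: [0.4409, 0.0444, 0.0495]
eef_rot: [-0.001, 0.707, -0.707, 0.001]
force: [-10.5, 0.2, 18.8]
grip_width: -0.0
grasp_force: 9.7
```

```bash
python3 - <<'E'
from h import *
s=read_camera('scene')['color'][:,:,::-1];w=read_camera('wrist')['color'][:,:,::-1]
a=cv2.resize(s[165:265,220:340],(480,400),interpolation=2);b=cv2.resize(w[120:320,200:360],(320,400),interpolation=2)
cv2.imwrite('pics/s2.png',np.hstack([a,b]));st=sensors.get_state();print(st['grip_width'],st['grasp_force'],st['force'],st['tcp_pos'])
E
```

```text
-0.003785323230853793 9.723236976738008 [-9.24653802 -0.88355029 19.10795079] [0.44084986 0.04441969 0.04944165]
```

View pics/s2.png

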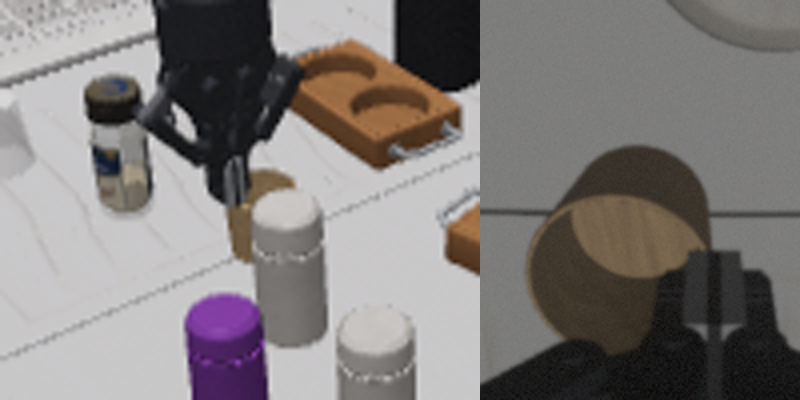

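The cup did not seat between the pads: in the wrist crop its rim is at (620,270), with the shut fingers at (713,290). I'll look closer before opening.

```bash
python3 - <<'E'
from h import *
w=cv2.convertScaleAbs(read_camera('wrist')['color'][:,:,::-1],alpha=1.8);s=cv2.convertScaleAbs(read_camera('scene')['color'][:,:,::-1],alpha=1.1)
t=cv2.convertScaleAbs(read_camera('top')['color'][:,:,::-1],alpha=1.8)
b=cv2.resize(w[180:330,210:400],(456,360),interpolation=2);a=cv2.resize(s[185:245,265:315],(300,360),interpolation=2)
c=cv2.resize(t[200:280,240:400],(456,228),interpolation=2)
d=np.zeros((588,756,3),np.uint8);d[:360,:300]=a;d[:360,300:]=b;d[360:,:456]=c;cv2.imwrite('pics/s3.png',d)
E
```

```text
(no output)
```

View pics/s3.png

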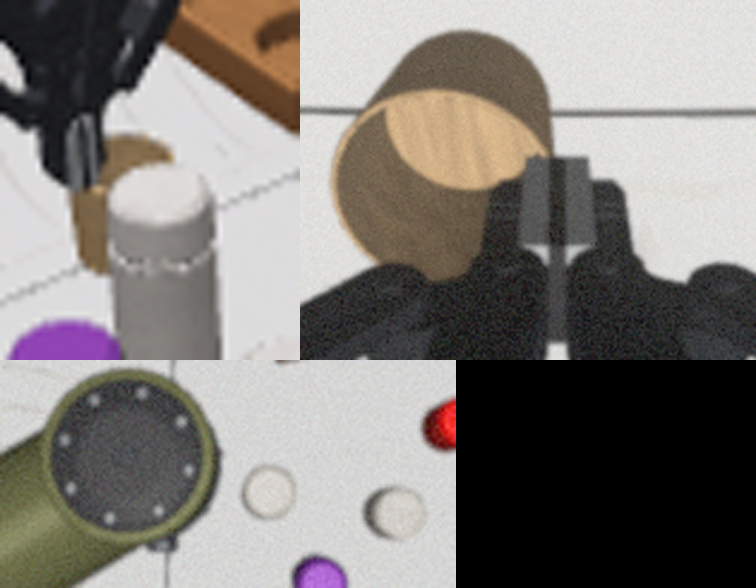

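```bash
cat > fit.py <<'E'
from h import *
from scipy.optimize import least_squares
from scipy.spatial.transform import Rotation as Ro
s=sensors.get_state();c=read_camera('wrist')
q=s['eef_rot'];M=np.eye(4);M[:3,:3]=Ro.from_quat([*q[1:],q[0]]).as_matrix();M[:3,3]=s['tcp_pos']
W=np.linalg.inv(M@np.array(c['T_tool_cam']));K=np.array(c['intrinsics'])
def pr(X):
    p=X@W[:3,:3].T+W[:3,3];r=np.hypot(p[:,0],p[:,1]);th=np.arctan2(r,p[:,2])
    return p[:,:2]/r[:,None]*th[:,None]*K[0,0]+K[:2,2]
g=lambda L:np.array([((u-300)/2.4+210,v/2.4+180) for u,v in L])
rim=g([(333,180),(350,130),(385,100),(430,90),(490,105),(530,135),(548,155),(345,230),(370,262)])
foot=g([(405,60),(430,40),(465,30),(505,40),(535,65),(548,95)])
a=np.linspace(0,2*np.pi,120)
def pts(v,h,r):
    return Ro.from_euler('xy',v[3:5]).apply(np.c_[r*np.cos(a),r*np.sin(a),0*a+h])+v[:3]
def res(v):
    o=[]
    for L,h,r in((rim,.053,.026),(foot,0,.0235)):
        Q=pr(pts(v,h,r));o+=list(np.linalg.norm(L[:,None]-Q[None],axis=2).min(1))
    return o+[(v[2])*200]
for x0 in([.465,.044,0,0,0],[.465,.044,0,.2,.2],[.465,.044,0,-.2,-.2]):
    f=least_squares(res,x0);print(f.x.round(4),f.cost)
    v=f.x;Q=pts(v,.053,.026);print('rim -x most',Q[Q[:,0].argmin()].round(4))
for y in(-.011,.011):
  T=np.array(s['tcp_pos'])+[0,y,-.019];print('tip px crop',((pr(T[None])[0]-[210,180])*2.4+[300,0]).round())
print(s['tcp_pos'])
E
python3 fit.py
```

```text
[ 0.4655  0.0486 -0.0032  0.0158  0.0087] 4.679470159870628
rim -x most [0.4399 0.0471 0.05  ]
[ 0.4655  0.0483 -0.0027  0.0117 -0.0037] 4.605053141229073
rim -x most [0.4393 0.0484 0.0502]
[ 0.4655  0.0487 -0.0036  0.015   0.0062] 4.500902634798139
rim -x most [0.4398 0.0472 0.0496]
tip px crop [553. 107.]
tip px crop [554. 187.]
[0.44085106 0.04442631 0.04946068]
```

The cup is upright (fit tilt about 0.01 rad), centred at (0.4655, 0.048). Its -x wall sits between the pads, because the open tips passed above the rim. I'll open a little, lift clear and regrasp lower.

Emit:
{"op": "drive_tool", "data": {
  "deltas": [
    [[0, 0, 0, 0], [0, 0, 0, 0], [0, 0, 0, 0], [0, 0, 0, 0], [0, 0, -0.5, 0], [0, 0, -1, 0], [0, 0, -1, 0], [0, 0, -1, 0], [0, 0, 0, 0], [0, 0, 0, 0]]
  ],
  "hand": -0.55
}}

```text
time_s: 5.95
tcp_pos: [0.4405, 0.0449, 0.1346]
eef_rot: [0.002, -0.707, 0.707, -0.001]
force: [0.3, 0.6, -0.9]
grip_width: 0.222
grasp_force: 0.0
```

```bash
python3 - <<'E'
from h import *
print(ctrl.nose_length,[x for x in dir(ctrl) if x[0]!='_'])
w=read_camera('wrist')['color'][:,:,::-1]
cv2.imwrite('pics/w4.png',cv2.convertScaleAbs(cv2.resize(w[100:400,100:540],(792,540)),alpha=1.6));print(sensors.get_state()['tcp_pos'])
E
```

```text
0.019 ['Unreachable', 'nose_length']
[0.43971671 0.04471573 0.13304074]
```

View pics/w4.png

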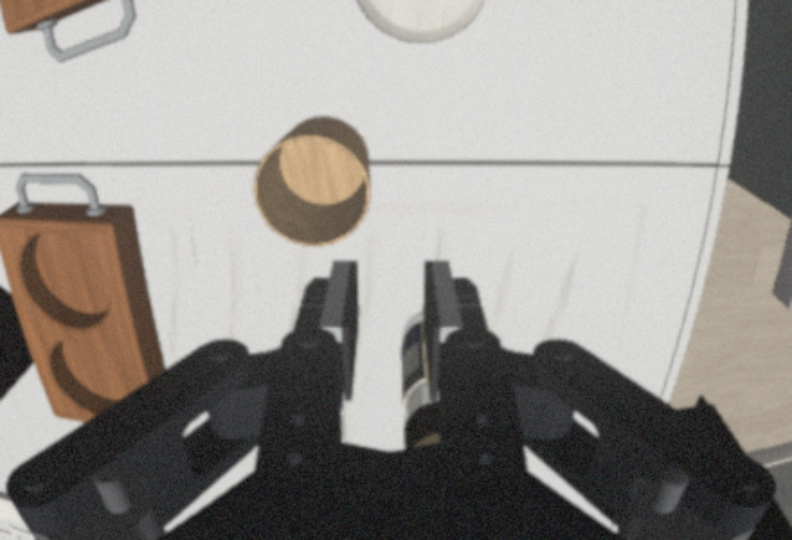

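```bash
cat > wr.py <<'E'
from h import *
from scipy.spatial.transform import Rotation as Ro
def wcam(s,c):
    q=s['eef_rot'];M=np.eye(4);M[:3,:3]=Ro.from_quat([*q[1:],q[0]]).as_matrix();M[:3,3]=s['tcp_pos'];return M@np.array(c['T_tool_cam']),np.array(c['intrinsics'])
def ray(T,K,u,v,z):
    d=(np.array([u,v])-K[:2,2])/K[0,0];th=np.linalg.norm(d);r=T[:3,:3]@np.array([*(d/th*np.sin(th)),np.cos(th)])
    return T[:3,3]+r*(z-T[2,3])/r[2]
E
python3 - <<'E'
from wr import *
s=sensors.get_state();c=read_camera('wrist');T,K=wcam(s,c)
print('cup',ray(T,K,273.9,205.6,.053).round(4))
Tt=np.array(c['T_tool_cam']);W=np.linalg.inv(Tt)
for h in np.arange(-.02,.03,.005):
    p=W[:3,:3]@[.011,.01,h]+W[:3,3];r=np.hypot(*p[:2]);print(h.round(3),(p[:2]/r*np.arctan2(r,p[2])*K[0,0]+K[:2,2]).round(1))
E
python3 go.py|tail -1
```

```text
cup [0.4722 0.0441 0.053 ]
-0.02 [337.  257.9]
-0.015 [336.3 252.8]
-0.01 [335.8 247.9]
-0.005 [335.2 243.3]
0.0 [334.7 239. ]
0.005 [334.2 234.9]
0.01 [333.7 231.1]
0.015 [333.2 227.4]
0.02 [332.8 223.9]
0.025 [332.4 220.6]
t 6.05 tcp [0.4393 0.0445 0.1321] heading -90.01 tilt -1.0
```

Emit:
{"op": "drive_tool", "data": {
  "deltas": [
    [[0, -0.7, 0, 0], [0, -0.62, 0, 0], [0, 0, 0, 0], [0, 0, 0, 0], [0, 0, 0, 0], [0, 0, 0, 0], [0, 0, 1, 0], [0, 0, 1, 0], [0, 0, 1, 0], [0, 0, 0.7, 0], [0, 0, 0.4, 0], [0, 0, 0.3, 0], [0, 0, 0, 0], [0, 0, 0, 0]]
  ],
  "hand": 1
}}

```text
time_s: 7.22
tcp_pos: [0.473, 0.0446, 0.0234]
eef_rot: [-0.0, 0.707, -0.707, 0.0]
force: [0.6, 0.6, 1.0]
grip_width: 1.003
grasp_force: 0.0
```

Emit:
{"op": "drive_tool", "data": {
  "deltas": [
    [[0, 0, 0, 0], [0, 0, 0, 0], [0, 0, 0, 0], [0, 0, 0, 0], [0, 0, 0, 0], [0, 0, 0, 0], [0, 0, 0, 0], [0, 0, 0, 0], [0, 0, 0, 0], [0, 0, 0, 0]]
  ],
  "hand": 0.1
}}

```text
time_s: 8.05
tcp_pos: [0.4733, 0.0446, 0.0237]
eef_rot: [-0.001, 0.707, -0.707, 0.001]
force: [-0.8, 0.7, 5.4]
grip_width: 0.584
grasp_force: 30.8
```

```bash
python3 - <<'E'
from h import *
w=cv2.convertScaleAbs(read_camera('wrist')['color'][:,:,::-1],alpha=1.6);s=read_camera('scene')['color'][:,:,::-1]
cv2.imwrite('pics/s5.png',np.hstack([cv2.resize(s[175:255,250:330],(400,400),interpolation=2),cv2.resize(w[140:300,236:396],(400,400),interpolation=2)]))
E
```

```text
(no output)
```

View pics/s5.png

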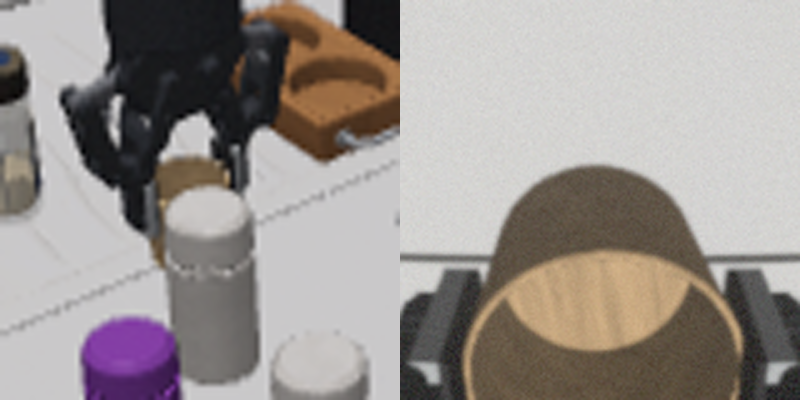

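The cup is gripped. In the scene crop the left fingertip is at (145,232) and the cup foot at (160,265), so the tips stand about 20 mm up. I'll regrip 8 mm higher so the fingers clear the caddy rim.

Emit:
{"op": "drive_tool", "data": {
  "deltas": [
    [[0, 0, 0, 0], [0, 0, 0, 0], [0, 0, 0, 0], [0, 0, -0.32, 0], [0, 0, 0, 0], [0, 0, 0, 0]]
  ],
  "hand": 0.5
}}

```text
time_s: 8.65
tcp_pos: [0.473, 0.0446, 0.0312]
eef_rot: [0.0, -0.707, 0.707, -0.0]
force: [1.0, -0.4, 0.9]
grip_width: 0.75
grasp_force: 0.0
```

Emit:
{"op": "drive_tool", "data": {
  "deltas": [
    [[0, 0, 0, 0], [0, 0, 0, 0], [0, 0, 0, 0], [0, 0, 0, 0], [0, 0, 0, 0], [0, 0, 0, 0]]
  ],
  "hand": -0.1
}}

```text
time_s: 9.15
tcp_pos: [0.4728, 0.0445, 0.0309]
eef_rot: [0.0, -0.707, 0.707, -0.0]
force: [-0.9, -0.3, 3.9]
grip_width: 0.584
grasp_force: 30.9
```

Emit:
{"op": "drive_tool", "data": {
  "deltas": [
    [[0, 0, -0.5, 0], [0, 0, -1, 0], [0, 0, -1, 0], [0, 0, -1, 0], [0, 0, -1, 0], [0, 0, 0, 0], [0, 0, 0, 0]]
  ]
}}

```text
time_s: 9.73
tcp_pos: [0.473, 0.0448, 0.1438]
eef_rot: [0.001, -0.707, 0.707, -0.0]
force: [-0.7, -0.3, -1.7]
grip_width: 0.584
grasp_force: 31.5
```

```bash
python3 go.py c3m|tail -2
```

```text
t 9.7333 tcp [0.473  0.0448 0.1438] heading -90.01 tilt -1.0
c3m [ 0.6221 -0.1566] units [ 8.05 -5.97 -0.  ]
```

Emit:
{"op": "drive_tool", "data": {
  "deltas": [
    [[0.5, -0.37, 0, 0], [0.9, -0.67, 0, 0], [0.9, -0.67, 0, 0], [0.9, -0.67, 0, 0], [0.9, -0.67, 0, 0], [0.9, -0.67, 0, 0], [0.9, -0.67, 0, 0], [0.9, -0.67, 0, 0], [0.9, -0.67, 0, 0], [0.35, -0.24, 0, 0], [0, 0, 0, 0], [0, 0, 0, 0], [0, 0, 0, 0]]
  ]
}}

```text
time_s: 10.82
tcp_pos: [0.6211, -0.1561, 0.1421]
eef_rot: [0.0, 0.707, -0.707, -0.001]
force: [0.4, -0.1, -0.6]
grip_width: 0.581
grasp_force: 31.5
```

```bash
python3 go.py c3m|tail -2
```

```text
t 10.8167 tcp [ 0.6211 -0.1561  0.1421] heading -89.99 tilt -1.0
c3m [ 0.6221 -0.1566] units [ 0.02 -0.04 -0.  ]
```

Emit:
{"op": "drive_tool", "data": {
  "deltas": [
    [[0, -0.04, 1, 0], [0, 0, 1, 0], [0, 0, 1, 0], [0, 0, 0.6, 0], [0, 0, 0.24, 0], [0, 0, 0, 0], [0, 0, 0, 0]]
  ]
}}

```text
time_s: 11.4
tcp_pos: [0.6232, -0.1564, 0.0484]
eef_rot: [-0.0, 0.707, -0.707, 0.001]
force: [-0.4, -0.3, -0.3]
grip_width: 0.586
grasp_force: 31.6
```

Emit:
{"op": "drive_tool", "data": {
  "deltas": [
    [[0, 0, 0.12, 0], [0, 0, 0, 0], [0, 0, 0, 0]]
  ]
}}

```text
time_s: 11.65
tcp_pos: [0.6231, -0.1567, 0.0449]
eef_rot: [0.0, -0.707, 0.707, -0.0]
force: [0.3, 0.1, -0.3]
grip_width: 0.582
grasp_force: 31.6
```

Emit:
{"op": "drive_tool", "data": {
  "deltas": [
    [[0, 0, 0.04, 0], [0, 0, 0, 0]]
  ]
}}

```text
time_s: 11.82
tcp_pos: [0.6232, -0.157, 0.044]
eef_rot: [0.0, -0.707, 0.707, -0.001]
force: [-0.5, -0.1, 2.2]
grip_width: 0.58
grasp_force: 31.8
```

Emit:
{"op": "drive_tool", "data": {
  "deltas": [
    [[0, 0, 0, 0], [0, 0, 0, 0], [0, 0, 0, 0], [0, 0, 0, 0], [0, 0, -0.5, 0], [0, 0, -1, 0], [0, 0, -1, 0], [0, 0, -1, 0], [0, 0, -1, 0], [0, 0, -1, 0], [0, 0, 0, 0], [0, 0, 0, 0]]
  ],
  "hand": 0.5
}}

```text
time_s: 12.82
tcp_pos: [0.6237, -0.157, 0.1839]
eef_rot: [0.002, -0.707, 0.707, -0.002]
force: [-0.1, -0.0, -0.6]
grip_width: 0.751
grasp_force: 0.0
```

```bash
python3 go.py tall jar|tail -3; python3 - <<'E'
from wr import *
s=sensors.get_state();c=grab('wrist');T,K=wcam(s,c);np.savez('wp.npz',T=T,K=K)
t=grab('top');w=c['color'][:,:,::-1]
a=cv2.resize(t['color'][145:205,325:435][:,:,::-1],(440,240),interpolation=2)
b=cv2.resize(w[60:300,160:480],(800,600),interpolation=2);
b[360:600,0:440]=a
cv2.imwrite('pics/w6.png',cv2.convertScaleAbs(b,alpha=1.5))
E
```

```text
t 12.8167 tcp [ 0.6237 -0.157   0.1839] heading -90.01 tilt -1.0
tall [ 0.4299 -0.0452] units [-4.47  7.75 -0.04]
jar [0.4143 0.1524] units [-12.37   8.38  -0.05]
```

View pics/w6.png

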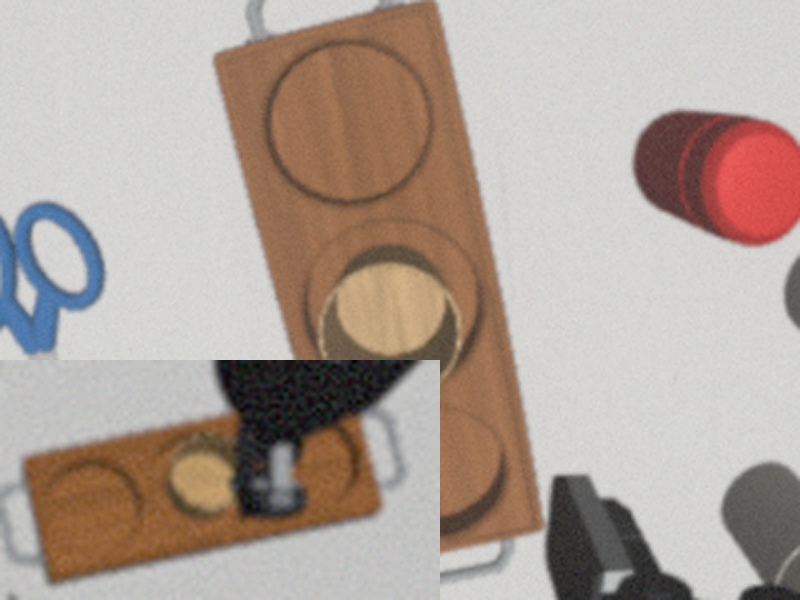

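The cup sits down in the middle well (390,320), and foot contact was felt at the expected height. The far well is at (350,122). Next is the tall shaker.

```bash
python3 - <<'E'
from wr import *
d=np.load('wp.npz');print('well-',ray(d['T'],d['K'],300,108.8,.034).round(4),'cup',ray(d['T'],d['K'],316,194,.066).round(4))
T=dict(np.load('top.npz'))
for n,(u,v) in {'purple':(503,202),'red':(660,24)}.items(): print(n,pix2plane(T,u/3.2+195,v/3.2+215,.082).round(3))
E
```

```text
well- [ 0.6393 -0.229   0.034 ] cup [ 0.6242 -0.1551  0.066 ]
purple [ 0.353 -0.091  0.082]
red [ 0.492 -0.214  0.082]
```

Emit:
{"op": "drive_tool", "data": {
  "deltas": [
    [[-0.45, 0.78, 0, 0], [-0.56, 0.97, 0, 0], [-0.56, 0.97, 0, 0], [-0.56, 0.97, 0, 0], [-0.56, 0.97, 0, 0], [-0.56, 0.97, 0, 0], [-0.56, 0.97, 0, 0], [-0.56, 0.97, 0, 0], [-0.1, 0.18, 0, 0], [0, 0, 0, 1], [0, 0, 0, 1], [0, 0, 0, 1], [0, 0, 0, 0], [0, 0, 0, 0]]
  ],
  "hand": 0.7
}}

```text
time_s: 14.08
tcp_pos: [0.4289, -0.0452, 0.1799]
eef_rot: [-0.001, -0.589, 0.808, 0.0]
force: [0.2, -0.2, -0.6]
grip_width: 0.853
grasp_force: 0.0
```

```bash
python3 go.py tall|tail -2
```

```text
t 14.0833 tcp [ 0.4289 -0.0452  0.1799] heading -107.84 tilt -1.0
tall [ 0.4299 -0.0452] units [-0.01 -0.04 -0.  ]
```

Emit:
{"op": "drive_tool", "data": {
  "deltas": [
    [[0, -0.04, 1, 0], [0, 0, 1, 0], [0, 0, 1, 0], [0, 0, 1, 0], [0, 0, 0.7, 0], [0, 0, 0.3, 0], [0, 0, 0, 0], [0, 0, 0, 0]]
  ]
}}

```text
time_s: 14.75
tcp_pos: [0.4303, -0.0455, 0.0562]
eef_rot: [-0.0, -0.588, 0.809, -0.0]
force: [0.5, 0.1, 0.9]
grip_width: 0.852
grasp_force: 0.0
```

Emit:
{"op": "drive_tool", "data": {
  "deltas": [
    [[0, 0, 0, 0], [0, 0, 0, 0], [0, 0, 0, 0], [0, 0, 0, 0], [0, 0, 0, 0], [0, 0, 0, 0], [0, 0, 0, 0], [0, 0, 0, 0]]
  ],
  "hand": -0.2,
  "squeeze": 40
}}

```text
time_s: 15.42
tcp_pos: [0.431, -0.0452, 0.0572]
eef_rot: [0.001, -0.588, 0.809, -0.001]
force: [0.6, 0.4, 6.0]
grip_width: 0.546
grasp_force: 41.3
```

Emit:
{"op": "drive_tool", "data": {
  "deltas": [
    [[0, 0, -0.4, 0], [0, 0, -0.8, 0], [0, 0, -1, 0], [0, 0, -1, 0], [0, 0, -1, 0], [0, 0, -0.8, 0], [0, 0, 0, -1], [0, 0, 0, -1], [0, 0, 0, -1], [0, 0, 0, 0], [0, 0, 0, 0]]
  ]
}}

```text
time_s: 16.33
tcp_pos: [0.4299, -0.0453, 0.1807]
eef_rot: [-0.0, -0.706, 0.708, 0.0]
force: [0.8, 0.3, -1.4]
grip_width: 0.541
grasp_force: 41.2
```

```bash
python3 go.py c3-|tail -2
```

```text
t 16.3333 tcp [ 0.4299 -0.0453  0.1807] heading -90.18 tilt -1.0
c3- [ 0.6393 -0.2306] units [ 7.38 -8.4  -0.  ]
```

Emit:
{"op": "drive_tool", "data": {
  "deltas": [
    [[0.42, -0.48, 0, 0], [0.84, -0.96, 0, 0], [0.84, -0.96, 0, 0], [0.84, -0.96, 0, 0], [0.84, -0.96, 0, 0], [0.84, -0.96, 0, 0], [0.84, -0.96, 0, 0], [0.84, -0.96, 0, 0], [0.84, -0.96, 0, 0], [0.21, -0.24, 0, 0], [0, 0, 0, 0], [0, 0, 0, 0], [0, 0, 0, 0]]
  ]
}}

```text
time_s: 17.42
tcp_pos: [0.6396, -0.2285, 0.1809]
eef_rot: [0.0, -0.707, 0.707, -0.0]
force: [-0.3, -0.0, -0.9]
grip_width: 0.542
grasp_force: 41.5
```

```bash
python3 go.py c3-|tail -2
```

```text
t 17.4167 tcp [ 0.6396 -0.2285  0.1809] heading -90.05 tilt -1.0
c3- [ 0.6393 -0.2306] units [0.08 0.01 0.  ]
```

Emit:
{"op": "drive_tool", "data": {
  "deltas": [
    [[0.05, 0, 1, 0], [0, 0, 1, 0], [0, 0, 1, 0], [0, 0, 0.9, 0], [0, 0, 0.4, 0], [0, 0, 0, 0], [0, 0, 0, 0]]
  ]
}}

```text
time_s: 18.0
tcp_pos: [0.6403, -0.2301, 0.0748]
eef_rot: [-0.0, 0.707, -0.707, 0.001]
force: [0.2, -0.4, 0.3]
grip_width: 0.542
grasp_force: 41.3
```

Emit:
{"op": "drive_tool", "data": {
  "deltas": [
    [[0, 0, 0.15, 0], [0, 0, 0, 0], [0, 0, 0, 0]]
  ]
}}

```text
time_s: 18.25
tcp_pos: [0.6403, -0.2303, 0.0701]
eef_rot: [0.0, -0.707, 0.707, -0.0]
force: [0.0, 0.5, 0.0]
grip_width: 0.541
grasp_force: 41.3
```

Emit:
{"op": "drive_tool", "data": {
  "deltas": [
    [[0, 0, 0.06, 0], [0, 0, 0, 0]]
  ]
}}

```text
time_s: 18.42
tcp_pos: [0.6405, -0.2306, 0.0699]
eef_rot: [-0.0, 0.707, -0.707, 0.001]
force: [-1.7, 2.0, 4.0]
grip_width: 0.54
grasp_force: 41.8
```

Emit:
{"op": "drive_tool", "data": {
  "deltas": [
    [[0, 0, 0, 0], [0, 0, 0, 0], [0, 0, 0, 0], [0, 0, 0, 0], [0, 0, -0.5, 0], [0, 0, -1, 0], [0, 0, -1, 0], [0, 0, -1, 0], [0, 0, -1, 0], [0, 0, 0, 0], [0, 0, 0, 0]]
  ],
  "hand": 0.4
}}

```text
time_s: 19.33
tcp_pos: [0.6409, -0.2307, 0.1838]
eef_rot: [0.001, -0.707, 0.707, -0.002]
force: [-0.2, 0.5, -0.9]
grip_width: 0.705
grasp_force: 0.0
```

```bash
python3 go.py jar|tail -2
```

```text
t 19.3333 tcp [ 0.6409 -0.2307  0.1838] heading -90.01 tilt -1.0
jar [0.4143 0.1524] units [-15.32   9.07  -0.06]
```

Emit:
{"op": "drive_tool", "data": {
  "deltas": [
    [[-0.5, 0.3, 0, 0], [-0.98, 0.58, 0, 0], [-0.98, 0.58, 0, 0], [-0.98, 0.58, 0, 0], [-0.98, 0.58, 0, 0], [-0.98, 0.58, 0, 0], [-0.98, 0.58, 0, 0], [-0.98, 0.58, 0, 0], [-0.98, 0.58, 0, 0], [-0.98, 0.58, 0, 0], [-0.98, 0.58, 0, 0], [-0.98, 0.58, 0, 0], [-0.98, 0.58, 0, 0], [-0.98, 0.58, 0, 0], [-0.98, 0.58, 0, 0], [-0.98, 0.58, 0, 0], [-0.12, 0.07, 0, 0], [0, 0, 0, 0], [0, 0, 0, 0], [0, 0, 0, 0]]
  ],
  "hand": 0.8
}}

```text
time_s: 21.0
tcp_pos: [0.4135, 0.152, 0.1801]
eef_rot: [-0.0, -0.707, 0.707, -0.0]
force: [0.1, -0.7, -0.2]
grip_width: 0.898
grasp_force: 0.0
```

```bash
python3 go.py jar|tail -2
```

```text
t 21.0 tcp [0.4135 0.152  0.1801] heading -90.05 tilt -1.0
jar [0.4143 0.1524] units [-0.01 -0.03 -0.  ]
```

Emit:
{"op": "drive_tool", "data": {
  "deltas": [
    [[0, 0, 1, 0], [0, 0, 1, 0], [0, 0, 1, 0], [0, 0, 1, 0], [0, 0, 0.5, 0], [0, 0, 0.3, 0], [0, 0, 0, 0], [0, 0, 0, 0]]
  ]
}}

```text
time_s: 21.67
tcp_pos: [0.414, 0.1525, 0.0613]
eef_rot: [0.0, -0.707, 0.707, -0.0]
force: [-0.6, 0.3, 0.9]
grip_width: 0.9
grasp_force: 0.0
```

Emit:
{"op": "drive_tool", "data": {
  "deltas": [
    [[0, 0, 0, 0], [0, 0, 0, 0], [0, 0, 0, 0], [0, 0, 0, 0], [0, 0, 0, 0], [0, 0, 0, 0], [0, 0, 0, 0], [0, 0, 0, 0], [0, 0, 0, 0]]
  ],
  "hand": -0.3
}}

```text
time_s: 22.42
tcp_pos: [0.4139, 0.1531, 0.0615]
eef_rot: [-0.001, 0.707, -0.707, 0.0]
force: [-0.4, 0.9, 5.6]
grip_width: 0.467
grasp_force: 40.7
```

Emit:
{"op": "drive_tool", "data": {
  "deltas": [
    [[0, 0, -0.4, 0], [0, 0, -0.8, 0], [0, 0, -1, 0], [0, 0, -1, 0], [0, 0, -1, 0], [0, 0, -0.8, 0], [0, 0, 0, 0], [0, 0, 0, 0]]
  ]
}}

```text
time_s: 23.08
tcp_pos: [0.4133, 0.153, 0.1862]
eef_rot: [0.001, -0.707, 0.707, 0.0]
force: [-0.6, 0.1, -2.4]
grip_width: 0.465
grasp_force: 40.6
```

```bash
python3 go.py c3+|tail -2
```

```text
t 23.0833 tcp [0.4133 0.153  0.1862] heading -90.01 tilt -1.0
c3+ [ 0.6049 -0.0825] units [ 9.42 -7.66 -0.01]
```

Emit:
{"op": "drive_tool", "data": {
  "deltas": [
    [[0.5, -0.41, 0, 0], [0.95, -0.77, 0, 0], [0.95, -0.77, 0, 0], [0.95, -0.77, 0, 0], [0.95, -0.77, 0, 0], [0.95, -0.77, 0, 0], [0.95, -0.77, 0, 0], [0.95, -0.77, 0, 0], [0.95, -0.77, 0, 0], [0.95, -0.77, 0, 0], [0.37, -0.3, 0, 0], [0, 0, 0, 0], [0, 0, 0, 0], [0, 0, 0, 0]]
  ]
}}

```text
time_s: 24.25
tcp_pos: [0.6036, -0.0822, 0.1846]
eef_rot: [0.0, 0.707, -0.707, -0.001]
force: [-0.4, -0.4, -0.5]
grip_width: 0.46
grasp_force: 40.7
```

```bash
python3 go.py c3+|tail -2
```

```text
t 24.25 tcp [ 0.6036 -0.0822  0.1846] heading -89.99 tilt -1.0
c3+ [ 0.6049 -0.0825] units [ 0.01 -0.05 -0.  ]
```

Emit:
{"op": "drive_tool", "data": {
  "deltas": [
    [[0, -0.05, 1, 0], [0, 0, 1, 0], [0, 0, 1, 0], [0, 0, 0.9, 0], [0, 0, 0.35, 0], [0, 0, 0, 0], [0, 0, 0, 0]]
  ]
}}

```text
time_s: 24.83
tcp_pos: [0.6057, -0.0824, 0.0803]
eef_rot: [-0.0, 0.707, -0.707, 0.001]
force: [-0.1, 0.8, 0.0]
grip_width: 0.467
grasp_force: 40.8
```

Emit:
{"op": "drive_tool", "data": {
  "deltas": [
    [[0, 0, 0.12, 0], [0, 0, 0, 0], [0, 0, 0, 0]]
  ]
}}

```text
time_s: 25.08
tcp_pos: [0.6059, -0.0827, 0.0772]
eef_rot: [0.001, -0.707, 0.707, -0.0]
force: [-0.3, 0.0, -0.1]
grip_width: 0.464
grasp_force: 40.8
```

Emit:
{"op": "drive_tool", "data": {
  "deltas": [
    [[0, 0, 0.1, 0], [0, 0, 0, 0], [0, 0, 0, 0]]
  ]
}}

```text
time_s: 25.33
tcp_pos: [0.6062, -0.0829, 0.0746]
eef_rot: [0.001, -0.707, 0.707, -0.001]
force: [0.5, -0.9, 2.1]
grip_width: 0.469
grasp_force: 40.9
```

Emit:
{"op": "drive_tool", "data": {
  "deltas": [
    [[0, 0, 0.06, 0], [0, 0, 0, 0]]
  ]
}}

```text
time_s: 25.5
tcp_pos: [0.6063, -0.083, 0.0745]
eef_rot: [-0.001, 0.707, -0.707, 0.001]
force: [-2.5, 0.3, 9.7]
grip_width: 0.465
grasp_force: 41.6
```

Emit:
{"op": "drive_tool", "data": {
  "deltas": [
    [[0, 0, 0, 0], [0, 0, 0, 0], [0, 0, 0, 0], [0, 0, 0, 0], [0, 0, -0.5, 0], [0, 0, -1, 0], [0, 0, -1, 0], [0, 0, -1, 0], [0, 0, -0.9, 0], [0, 0, 0, 0], [0, 0, 0, 0]]
  ],
  "hand": 0.3
}}

```text
time_s: 26.42
tcp_pos: [0.6063, -0.0829, 0.1848]
eef_rot: [0.001, -0.707, 0.707, -0.001]
force: [0.4, -0.0, -0.4]
grip_width: 0.648
grasp_force: 0.0
```

Emit:
{"op": "drive_tool", "data": {
  "deltas": [
    [[0.2, 0.5, 0, 0], [0.4, 1, 0, 0], [0.4, 1, 0, 0], [0.4, 1, 0, 0], [0.4, 1, 0, 0], [0.4, 1, 0, 0], [0.4, 1, 0, 0], [0.4, 1, 0, 0], [0, 0.18, 0, 0], [0, 0, 0, 0], [0, 0, 0, 0], [0, 0, 0, 0]]
  ],
  "hand": 0.7
}}

```text
time_s: 27.42
tcp_pos: [0.4138, -0.1576, 0.1816]
eef_rot: [0.0, 0.707, -0.707, -0.0]
force: [0.3, -0.8, -0.7]
grip_width: 0.85
grasp_force: 0.0
```

```bash
python3 go.py short|tail -2
```

```text
t 27.4167 tcp [ 0.4138 -0.1576  0.1816] heading -89.99 tilt -1.0
short [ 0.4142 -0.1581] units [ 0.02 -0.01 -0.  ]
```

Emit:
{"op": "drive_tool", "data": {
  "deltas": [
    [[0, 0, 1, 0], [0, 0, 1, 0], [0, 0, 1, 0], [0, 0, 1, 0], [0, 0, 0.9, 0], [0, 0, 0.5, 0], [0, 0, 0, 0], [0, 0, 0, 0]]
  ]
}}

```text
time_s: 28.08
tcp_pos: [0.4134, -0.1578, 0.0466]
eef_rot: [0.001, 0.707, -0.707, -0.001]
force: [0.6, 0.2, 1.3]
grip_width: 0.853
grasp_force: 0.0
```

Emit:
{"op": "drive_tool", "data": {
  "deltas": [
    [[0, 0, 0, 0], [0, 0, 0, 0], [0, 0, 0, 0], [0, 0, 0, 0], [0, 0, 0, 0], [0, 0, 0, 0], [0, 0, 0, 0], [0, 0, 0, 0]]
  ],
  "hand": -0.2
}}

```text
time_s: 28.75
tcp_pos: [0.4145, -0.158, 0.0486]
eef_rot: [-0.001, 0.707, -0.707, 0.001]
force: [-0.1, 1.4, 6.5]
grip_width: 0.536
grasp_force: 40.8
```

Emit:
{"op": "drive_tool", "data": {
  "deltas": [
    [[0, 0, -0.4, 0], [0, 0, -0.8, 0], [0, 0, -1, 0], [0, 0, -1, 0], [0, 0, -1, 0], [0, 0, -0.8, 0], [0, 0, 0, 1], [0, 0, 0, 1], [0, 0, 0, 1], [0, 0, 0, 1], [0, 0, 0, 1], [0, 0, 0, 0], [0, 0, 0, 0]]
  ]
}}

```text
time_s: 29.83
tcp_pos: [0.4132, -0.1578, 0.172]
eef_rot: [-0.0, -0.501, 0.865, 0.0]
force: [-0.1, 0.1, -2.4]
grip_width: 0.541
grasp_force: 41.4
```

```bash
python3 go.py c2+ c2-|tail -3
```

```text
t 29.8333 tcp [ 0.4132 -0.1578  0.172 ] heading -119.84 tilt -1.0
c2+ [0.6304 0.1792] units [-16.01  -0.83  -0.  ]
c2- [0.6293 0.1072] units [-13.49  -2.22  -0.  ]
```

Emit:
{"op": "drive_tool", "data": {
  "deltas": [
    [[-0.49, -0.03, 0, 0], [-0.97, -0.05, 0, 0], [-0.97, -0.05, 0, 0], [-0.97, -0.05, 0, 0], [-0.97, -0.05, 0, 0], [-0.97, -0.05, 0, 0], [-0.97, -0.05, 0, 0], [-0.97, -0.05, 0, 0], [-0.97, -0.05, 0, 0], [-0.97, -0.05, 0, 0], [-0.97, -0.05, 0, 0], [-0.97, -0.05, 0, 0], [-0.97, -0.05, 0, 0], [-0.97, -0.05, 0, 0], [-0.97, -0.05, 0, 0], [-0.97, -0.05, 0, 0], [-0.97, -0.05, 0, 0], [0, 0, 0, 0], [0, 0, 0, 0], [0, 0, 0, 0]]
  ]
}}

```text
time_s: 31.5
tcp_pos: [0.6314, 0.1787, 0.1715]
eef_rot: [-0.001, -0.501, 0.866, -0.0]
force: [0.6, 0.1, -1.1]
grip_width: 0.537
grasp_force: 41.5
```

```bash
python3 go.py c2+ |tail -2; python3 - <<'E'
from wr import *
s=sensors.get_state();c=grab('wrist');T,K=wcam(s,c);np.savez('wp.npz',T=T,K=K);w=c['color'][:,:,::-1]
cv2.imwrite('pics/w7.png',cv2.convertScaleAbs(cv2.resize(w[40:340,120:520],(800,600),interpolation=2),alpha=1.5))
E
```

```text
t 31.5 tcp [0.6314 0.1787 0.1715] heading -119.91 tilt -1.0
c2+ [0.6304 0.1792] units [0.   0.04 0.  ]
```

View pics/w7.png

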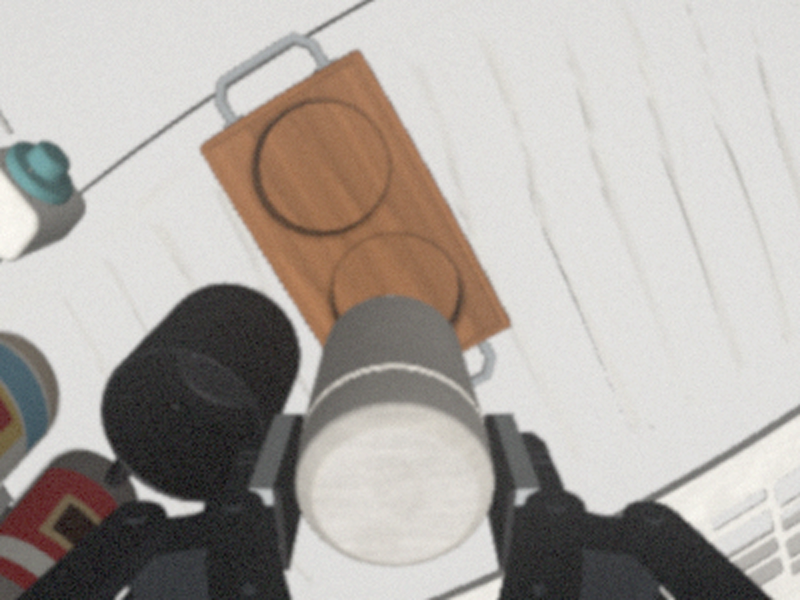

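The view shows the short shaker held upright over the +y well, the other well at (322,167), the mug edge at (298,350) and the timer well away.

```bash
python3 - <<'E'
from wr import *
d=np.load('wp.npz')
for n,u,v,z in(('well-',322,167,.034),('mug right edge',299,350,.03),('mug right edge z0',299,350,.0),('mug front',272,300,.0)): print(n,ray(d['T'],d['K'],u/2+120,v/2+40,z).round(4))
E
```

```text
well- [0.6288 0.1112 0.034 ]
mug right edge [0.6867 0.1822 0.03  ]
mug right edge z0 [0.6968 0.1899 0.    ]
mug front [0.694  0.1582 0.    ]
```

Emit:
{"op": "drive_tool", "data": {
  "deltas": [
    [[-0.07, 0.08, 1, 0], [0, 0, 1, 0], [0, 0, 1, 0], [0, 0, 0.9, 0], [0, 0, 0.35, 0], [0, 0, 0, 0], [0, 0, 0, 0]]
  ]
}}

```text
time_s: 32.13
tcp_pos: [0.6312, 0.1806, 0.0672]
eef_rot: [0.001, -0.5, 0.866, -0.0]
force: [0.1, 0.2, -0.1]
grip_width: 0.537
grasp_force: 41.5
```

Emit:
{"op": "drive_tool", "data": {
  "deltas": [
    [[0, 0, 0.12, 0], [0, 0, 0, 0], [0, 0, 0, 0]]
  ]
}}

```text
time_s: 32.38
tcp_pos: [0.6312, 0.1811, 0.0639]
eef_rot: [0.001, -0.5, 0.866, -0.0]
force: [-0.2, 0.3, -0.9]
grip_width: 0.54
grasp_force: 41.5
```

Emit:
{"op": "drive_tool", "data": {
  "deltas": [
    [[0, 0, 0.08, 0], [0, 0, 0, 0], [0, 0, 0, 0]]
  ]
}}

```text
time_s: 32.63
tcp_pos: [0.6313, 0.1811, 0.0617]
eef_rot: [0.001, -0.5, 0.866, -0.0]
force: [0.9, 0.1, 1.3]
grip_width: 0.54
grasp_force: 41.7
```

Emit:
{"op": "drive_tool", "data": {
  "deltas": [
    [[0, 0, 0.05, 0], [0, 0, 0, 0]]
  ]
}}

```text
time_s: 32.8
tcp_pos: [0.6314, 0.1812, 0.0617]
eef_rot: [0.001, -0.5, 0.866, -0.0]
force: [-2.2, 0.3, 6.8]
grip_width: 0.536
grasp_force: 42.1
```

Emit:
{"op": "drive_tool", "data": {
  "deltas": [
    [[0, 0, 0, 0], [0, 0, 0, 0], [0, 0, 0, 0], [0, 0, 0, 0], [0, 0, -0.5, 0], [0, 0, -1, 0], [0, 0, -1, 0], [0, 0, -1, 0], [0, 0, -1, 0], [0, 0, -0.4, 0], [0, 0, 0, -1], [0, 0, 0, -1], [0, 0, 0, -1], [0, 0, 0, -1], [0, 0, 0, -1], [0, 0, 0, 0], [0, 0, 0, 0]]
  ],
  "hand": 0.4
}}

```text
time_s: 34.22
tcp_pos: [0.6307, 0.1809, 0.1821]
eef_rot: [-0.0, -0.706, 0.708, -0.0]
force: [0.3, -0.4, -0.0]
grip_width: 0.7
grasp_force: 0.0
```

```bash
python3 go.py salt |tail -2
```

```text
t 34.2167 tcp [0.6307 0.1809 0.1821] heading -90.19 tilt -1.0
salt [ 0.3739 -0.271 ] units [18.11 10.21  0.  ]
```

Emit:
{"op": "drive_tool", "data": {
  "deltas": [
    [[0.47, 0.31, 0, 0], [0.98, 0.55, 0, 0], [0.98, 0.55, 0, 0], [0.98, 0.55, 0, 0], [0.98, 0.55, 0, 0], [0.98, 0.55, 0, 0], [0.98, 0.55, 0, 0], [0.98, 0.55, 0, 0], [0.98, 0.55, 0, 0], [0.98, 0.55, 0, 0], [0.98, 0.55, 0, 0], [0.98, 0.55, 0, 0], [0.98, 0.55, 0, 0], [0.98, 0.55, 0, 0], [0.98, 0.55, 0, 0], [0.98, 0.55, 0, 0], [0.98, 0.55, 0, 0], [0.98, 0.55, 0, 0], [0.98, 0.55, 0, 0], [0, 0, 0, 0]]
  ],
  "hand": 0.8
}}

```text
time_s: 35.88
tcp_pos: [0.3734, -0.2746, 0.1825]
eef_rot: [-0.0, -0.705, 0.71, -0.0]
force: [-0.0, 0.6, 0.5]
grip_width: 0.894
grasp_force: 0.0
```

Emit:
{"op": "drive_tool", "data": {
  "deltas": [
    [[0, 0, 0, 0], [0, 0, 0, 0]]
  ]
}}

```text
time_s: 36.05
tcp_pos: [0.3755, -0.2717, 0.1822]
eef_rot: [0.0, -0.706, 0.708, -0.0]
force: [0.5, 0.9, 0.5]
grip_width: 0.898
grasp_force: 0.0
```

```bash
python3 go.py salt |tail -2
```

```text
t 36.05 tcp [ 0.3755 -0.2717  0.1822] heading -90.14 tilt -1.0
salt [ 0.3739 -0.271 ] units [-0.03  0.06 -0.  ]
```

Emit:
{"op": "drive_tool", "data": {
  "deltas": [
    [[-0.03, 0.06, 1, 0], [0, 0, 1, 0], [0, 0, 1, 0], [0, 0, 1, 0], [0, 0, 0.9, 0], [0, 0, 0.5, 0], [0, 0, 0.2, 0], [0, 0, 0, 0], [0, 0, 0, 0]]
  ]
}}

```text
time_s: 36.8
tcp_pos: [0.3747, -0.2709, 0.043]
eef_rot: [0.0, 0.707, -0.707, 0.001]
force: [-0.5, 0.1, 0.6]
grip_width: 0.899
grasp_force: 0.0
```

Emit:
{"op": "drive_tool", "data": {
  "deltas": [
    [[0, 0, 0, 0], [0, 0, 0, 0], [0, 0, 0, 0], [0, 0, 0, 0], [0, 0, 0, 0], [0, 0, 0, 0], [0, 0, 0, 0], [0, 0, 0, 0], [0, 0, 0, 0]]
  ],
  "hand": -0.2
}}

```text
time_s: 37.55
tcp_pos: [0.3744, -0.2714, 0.0431]
eef_rot: [0.0, -0.707, 0.707, -0.001]
force: [-2.0, 1.1, 4.9]
grip_width: 0.401
grasp_force: 25.9
```

Emit:
{"op": "drive_tool", "data": {
  "deltas": [
    [[0, 0, 0, 0], [0, 0, 0, 0], [0, 0, 0, 0], [0, 0, 0, 0]]
  ],
  "hand": -0.5
}}

```text
time_s: 37.88
tcp_pos: [0.3743, -0.2713, 0.0432]
eef_rot: [0.0, -0.707, 0.707, -0.001]
force: [-0.9, 1.0, 6.4]
grip_width: 0.402
grasp_force: 39.0
```

The grip width is 34 mm at full force, so the pads are holding the cap band. I'll lift gently and check that it hangs straight.

Emit:
{"op": "drive_tool", "data": {
  "deltas": [
    [[0, 0, -0.2, 0], [0, 0, -0.4, 0], [0, 0, -0.4, 0], [0, 0, 0, 0], [0, 0, 0, 0]]
  ]
}}

```text
time_s: 38.3
tcp_pos: [0.3745, -0.2712, 0.068]
eef_rot: [0.0, -0.707, 0.707, -0.001]
force: [-0.1, -0.3, -1.1]
grip_width: 0.399
grasp_force: 39.3
```

```bash
python3 - <<'E'
from h import *
w=cv2.convertScaleAbs(read_camera('wrist')['color'][:,:,::-1],alpha=1.5);s=read_camera('scene')['color'][:,:,::-1]
cv2.imwrite('pics/s8.png',np.hstack([cv2.resize(s[220:320,280:380],(400,400),interpolation=2),cv2.resize(w[140:300,236:396],(400,400),interpolation=2)]))
E
```

```text
(no output)
```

View pics/s8.png

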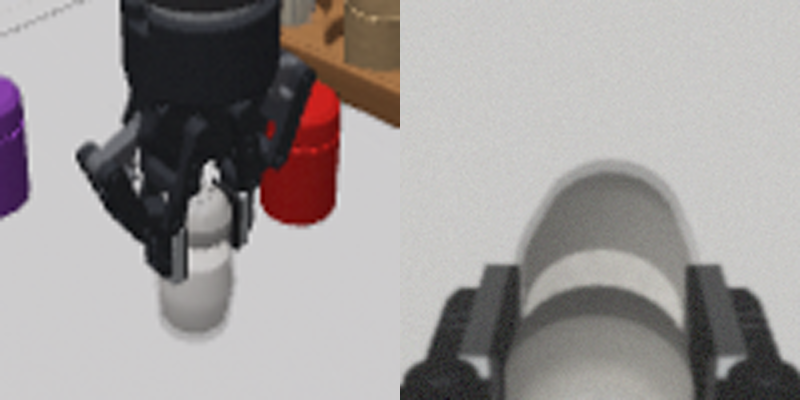

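The salt shaker hangs straight between the pads, with its cap at (210,210) and body at (197,295). I'll lift, turn and carry it.

Emit:
{"op": "drive_tool", "data": {
  "deltas": [
    [[0, 0, -0.4, 0], [0, 0, -0.8, 0], [0, 0, -0.8, 0], [0, 0, -0.8, 0], [0, 0, -0.8, 0], [0, 0, -0.6, 0], [0, 0, 0, 0.8], [0, 0, 0, 0.8], [0, 0, 0, 0.8], [0, 0, 0, 0.8], [0, 0, 0, 0.8], [0, 0, 0, 0.8], [0, 0, 0, 0.2], [0, 0, 0, 0], [0, 0, 0, 0]]
  ]
}}

```text
time_s: 39.65
tcp_pos: [0.3739, -0.2711, 0.1723]
eef_rot: [-0.0, -0.501, 0.866, -0.0]
force: [0.3, -0.4, -0.9]
grip_width: 0.401
grasp_force: 39.4
```

```bash
python3 go.py c2-|tail -2
```

```text
t 39.65 tcp [ 0.3739 -0.2711  0.1723] heading -119.88 tilt -1.0
c2- [0.6293 0.1072] units [-18.21  -1.32  -0.  ]
```

Emit:
{"op": "drive_tool", "data": {
  "deltas": [
    [[-0.3, -0.02, 0, 0], [-0.7, -0.05, 0, 0], [-0.98, -0.07, 0, 0], [-0.98, -0.07, 0, 0], [-0.98, -0.07, 0, 0], [-0.98, -0.07, 0, 0], [-0.98, -0.07, 0, 0], [-0.98, -0.07, 0, 0], [-0.98, -0.07, 0, 0], [-0.98, -0.07, 0, 0], [-0.98, -0.07, 0, 0], [-0.98, -0.07, 0, 0], [-0.98, -0.07, 0, 0], [-0.98, -0.07, 0, 0], [-0.98, -0.07, 0, 0], [-0.98, -0.07, 0, 0], [-0.98, -0.07, 0, 0], [-0.98, -0.07, 0, 0], [-0.98, -0.07, 0, 0], [-0.6, -0.02, 0, 0]]
  ]
}}

```text
time_s: 41.32
tcp_pos: [0.6307, 0.1107, 0.1712]
eef_rot: [-0.0, -0.501, 0.865, 0.0]
force: [-1.2, -0.7, -0.5]
grip_width: 0.4
grasp_force: 39.3
```

Emit:
{"op": "drive_tool", "data": {
  "deltas": [
    [[0, 0, 0, 0], [0, 0, 0, 0], [0, 0, 0, 0]]
  ]
}}

```text
time_s: 41.57
tcp_pos: [0.6297, 0.1082, 0.1719]
eef_rot: [-0.0, -0.5, 0.866, -0.0]
force: [-1.0, 0.0, 0.3]
grip_width: 0.401
grasp_force: 39.3
```

```bash
python3 go.py c2-|tail -2
```

```text
t 41.5667 tcp [0.6297 0.1082 0.1719] heading -119.97 tilt -1.0
c2- [0.6293 0.1072] units [ 0.05 -0.01  0.  ]
```

Emit:
{"op": "drive_tool", "data": {
  "deltas": [
    [[-0.04, 0.02, 0.9, 0], [0, 0, 1, 0], [0, 0, 1, 0], [0, 0, 1, 0], [0, 0, 0.5, 0], [0, 0, 0, 0], [0, 0, 0, 0]]
  ]
}}

```text
time_s: 42.15
tcp_pos: [0.6301, 0.1087, 0.0627]
eef_rot: [-0.0, -0.5, 0.866, -0.0]
force: [0.3, 0.2, -0.2]
grip_width: 0.402
grasp_force: 39.4
```

Emit:
{"op": "drive_tool", "data": {
  "deltas": [
    [[0, 0, 0.14, 0], [0, 0, 0, 0], [0, 0, 0, 0]]
  ]
}}

```text
time_s: 42.4
tcp_pos: [0.6306, 0.1095, 0.06]
eef_rot: [0.001, -0.5, 0.866, -0.0]
force: [-0.1, -0.2, -1.4]
grip_width: 0.399
grasp_force: 39.4
```

Emit:
{"op": "drive_tool", "data": {
  "deltas": [
    [[0, 0, 0.08, 0], [0, 0, 0, 0], [0, 0, 0, 0]]
  ]
}}

```text
time_s: 42.65
tcp_pos: [0.6301, 0.1094, 0.0567]
eef_rot: [0.0, -0.5, 0.866, -0.0]
force: [0.6, 0.7, -1.2]
grip_width: 0.396
grasp_force: 39.4
```

Emit:
{"op": "drive_tool", "data": {
  "deltas": [
    [[0, 0, 0.06, 0], [0, 0, 0, 0], [0, 0, 0, 0]]
  ]
}}

```text
time_s: 42.9
tcp_pos: [0.6304, 0.1094, 0.0562]
eef_rot: [0.001, -0.5, 0.866, -0.0]
force: [-2.0, -0.1, 5.4]
grip_width: 0.398
grasp_force: 40.6
```

Contact felt. I'll release gently, rise, and back off for the final look.

Emit:
{"op": "drive_tool", "data": {
  "deltas": [
    [[0, 0, 0, 0], [0, 0, 0, 0], [0, 0, 0, 0], [0, 0, 0, 0], [0, 0, -0.5, 0], [0, 0, -1, 0], [0, 0, -1, 0], [0, 0, -1, 0], [0, 0, -1, 0], [0, 0, -1, 0], [-0.3, 0.5, 0, 0], [-0.6, 0.8, 0, 0], [-0.6, 0.8, 0, 0], [-0.6, 0.8, 0, 0], [-0.6, 0.8, 0, 0], [-0.6, 0.8, 0, 0], [-0.6, 0.8, 0, 0], [-0.6, 0.8, 0, 0], [0, 0, 0, 0], [0, 0, 0, 0]]
  ],
  "hand": 0.2
}}

```text
time_s: 44.57
tcp_pos: [0.5537, 0.2841, 0.1931]
eef_rot: [0.0, -0.501, 0.866, -0.0]
force: [0.2, -0.3, 0.6]
grip_width: 0.604
grasp_force: 0.0
```

```bash
python3 - <<'E'
from m import *
D={'tall':('caddy3',-.076,.1,.0235),'jar':('caddy3',.076,.105,.0205),'cup':('caddy3',0,.053,.026),'short':('caddy2',.036,.082,.0235),'salt':('caddy2',-.036,.09,.022)}
C['caddy2']=(C['caddy2'][0],C['caddy2'][1]+.001,C['caddy2'][2])
a=np.linspace(0,2*np.pi,40);o=[]
for n,(x0,y0,w,h) in(('scene',(275,165,160,100)),('top',(215,135,220,80))):
    c=grab(n);k=800/w;k=min(k,300/h)
    im=cv2.resize(c['color'][:,:,::-1][y0:y0+h,x0:x0+w],None,fx=k,fy=k,interpolation=2)
    for cd,off,H,r in D.values():
        x,y,g=C[cd];x-=off*np.sin(g);y+=off*np.cos(g)
        cv2.polylines(im,[np.int32([(proj(c,(x+r*np.cos(t),y+r*np.sin(t),.013+H))-[x0,y0])*k*8 for t in a])],True,(0,0,255),1,cv2.LINE_AA,3)
    im=cv2.convertScaleAbs(im,alpha=1.4 if n=='top' else 1);o.append(cv2.copyMakeBorder(im,0,300-im.shape[0],0,800-im.shape[1],0))
cv2.imwrite('pics/fin.png',np.vstack(o))
E
```

```text
caddy2 [0.6298 0.1432 0.034 ] yaw -0.92 len 0.1494 wid 0.08572708693715186
caddy3 [ 0.6221 -0.1566  0.034 ] yaw 13.11 len 0.2281 wid 0.08523862191290507
```

View pics/fin.png

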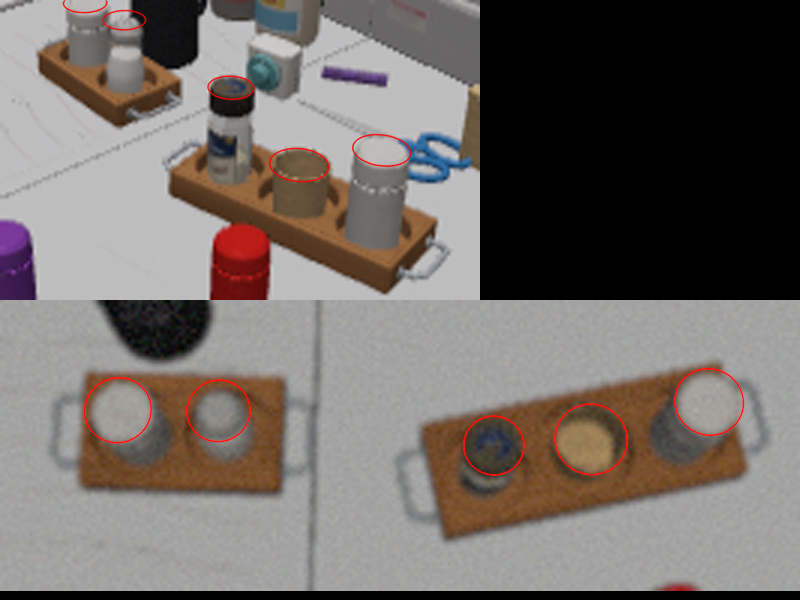

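All five stand seated and upright on their predicted circles, including the cup at (300,165) and tall shaker at (382,150) in the scene crop. I'll hand in.

```bash
python3 -c "
from station import close_job
print(close_job())"
```

```text
the job is handed in; nothing more can be done
None
```

Both caddies are filled and handed in at about 45 s: the final camera check showed all five items upright and seated in their wells, and the shot glass, timer and mug were never touched, but no judging result came back.

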